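# Nest the empty sample cups on the free tray

## Task

Put the three empty white tapered cups away as one upright, fully nested stack standing flat inside the free aluminium tray (the one without the bottle). Leave the cup that holds the vial, the vial itself and everything else where they stand, and do not knock the upright post.

Things in the scene. Friction and masses are not known exactly. Their poses are not given: they have to be found in the camera images.
- cup_a: one of four alike white tapered cups, upright, about 45 g. Outside: foot 38 mm across, widening to 54 mm at height 54, then a step to an upright rim band 62 mm across from height 55 to 80 mm (grip here). Wall 2.5 mm, inner floor at 5 mm. Nested, its step rests on the lower cup's rim, 25 mm higher than that cup, with 1 mm side play. Origin: centre of underside, z up.
- cup_b: one of four alike white tapered cups, upright, about 45 g. Outside: foot 38 mm across, widening to 54 mm at height 54, then a step to an upright rim band 62 mm across from height 55 to 80 mm (grip here). Wall 2.5 mm, inner floor at 5 mm. Nested, its step rests on the lower cup's rim, 25 mm higher than that cup, with 1 mm side play. Origin: centre of underside, z up.
- cup_c: one of four alike white tapered cups, upright, about 45 g. Outside: foot 38 mm across, widening to 54 mm at height 54, then a step to an upright rim band 62 mm across from height 55 to 80 mm (grip here). Wall 2.5 mm, inner floor at 5 mm. Nested, its step rests on the lower cup's rim, 25 mm higher than that cup, with 1 mm side play. Origin: centre of underside, z up.
- cup_d: one of four alike white tapered cups, upright, about 45 g. Outside: foot 38 mm across, widening to 54 mm at height 54, then a step to an upright rim band 62 mm across from height 55 to 80 mm (grip here). Wall 2.5 mm, inner floor at 5 mm. Nested, its step rests on the lower cup's rim, 25 mm higher than that cup, with 1 mm side play. Origin: centre of underside, z up.
- tray_1: one of two identical square aluminium trays fixed to the table, 110 x 110 mm outside, 12 mm high, wall 4 mm, floor 4 mm thick. Origin: centre of its underside, x and y along its sides. One has the bottle on it, the other is free.
- tray_2: one of two identical square aluminium trays fixed to the table, 110 x 110 mm outside, 12 mm high, wall 4 mm, floor 4 mm thick. Origin: centre of its underside, x and y along its sides. One has the bottle on it, the other is free.
- vial: loose slim amber glass vial with a white cap, 25 mm in diameter, 100 mm high, standing inside one of the four cups on its inner floor and reaching about 25 mm above the cup's rim. Origin: centre of its underside, z up.
- bottle: loose amber glass bottle with a paper label and black cap, 56 mm in diameter, 120 mm high, standing on one of the two trays. Origin: centre of its underside.
- post: upright steel optical post fixed to the table in the middle of the work area: foot 56 mm in diameter and 8 mm high, rod 13 mm in diameter, black clamp on top (30 x 22 mm, thumbscrew 31 mm off the axis), top at 258 mm. Origin: centre of its underside.
- objective: loose brass microscope objective standing on the table, 32 mm in diameter, 52 mm high, a bystander. Origin: centre of its underside.
- beaker: loose straight steel beaker, 72 mm in diameter, 85 mm high, open at the top, empty, standing on the table: a bystander, not one of the cups. Origin: centre of its underside.
- slide_box: loose grey box 50 x 90 x 28 mm lying on the table nearest the robot, a bystander. Origin: centre of its underside.
- screwdriver: loose screwdriver 160 mm long lying on the table beyond the post, a bystander. Origin on its underside, x along it.
There are look-alikes about, which are no part of the job. Leave any purple or yellow look-alike of the cup_c alone. What is shaped like the tray_1 but purple is not meant.

How it is judged:
By the outcome, as a careful person would: the job done as asked, in the order asked, and still so for the second after the job is handed in, with the robot touching nothing.
It also fails if it takes over 72 s, if anything falls off the work surface, if the arm or the gripper's body presses on something with over 40 N, if the wrist force passes 120 N, or if a joint passes its speed limit or range.

## Robot

A 7-joint arm with a two-finger parallel gripper is mounted at the origin on the work surface. World frame = base frame: x ahead of the robot, y to its left, z up, the work surface at z = 0. Lengths are in m, angles in rad, forces in N, time in s.
With the tool pointing down it reaches from about 0.425 to 0.875 m from the base axis. Payload 4.7 kg.
Tool frame: the origin (TCP) lies midway between the tips of the shut fingers; the grasp point (between the pads) lies 19 mm behind it; z points along the fingers, y is the line along which they close (so a half turn about z gives the same grasp; the last joint's range is limited). The gripper opens to 87 mm and grips with 3 to 60 N. Pads are 19 mm wide; open, the fingers measure 117 mm over their backs; the gripper's body (75 mm by 190 mm) begins 51 mm behind the grasp point.
Start: joints at [1.167, 0.321, -0.07, 1.45, 0.023, 1.371, -0.057], TCP at [0.264, -0.594, 0.187] pointing down, gripper open.
Joint ranges: [-2.86, 2.86], [-0.3, 2.09], [-1.38, 1.24], [0.06, 2.45], [-1.56, 4.7], [0.09, 2.05], [-2.69, 2.69]. Speed limits (rad/s): [2.57, 2.57, 3.14, 3.14, 3.14, 3.14, 3.14].

## Interface

Orientations are given as a rotation vector (axis times angle).
In Python, from bench import ctrl gives the robot as it stands. The module is installed in compiled form; this text tells all that it offers.
- The arm moves only by the tool carry_out, never from a script. Its argument "steps" is a list of rows, each a list of 7 numbers: the turn, a rotation vector about the world's x, y, z in degrees, then the shift along the world's x, y, z in cm, then the opening, from 0 (shut) to 1 (fully open). A call has 1 to 12 rows; each row is the pose to reach, as a shift and turn from the pose commanded when the call began; what a row does not reach only later rows make up. A row lasts 1/10 s, in which the tool goes at most 50 mm and 8.59 degrees, less where a joint would pass 70% of its speed; a pose out of reach is approached as far as the arm can. A call with a gripper value outside its range is refused whole. The fingers move at their own pace and stop on an object; "squeeze" is the grip in N (left out, the last holds). Time passes only in rows, so rows that repeat a pose let the fingers close. It gives the time, the measured TCP pose, the force, the opening and the grip force at its end, in the units of the state.
- ctrl.get_state(): the state, without advancing time (a new reading comes with each control period).
- ctrl.get_image(name): name is "scene" or "top" or "wrist"; returns a dict with "pixels" (400x640x3 uint8, red, green, blue), "camera_matrix" (3x3 intrinsics, pixels), "cam_to_world" (4x4, takes a point from camera to world coordinates); the wrist camera has in their place "T_tool_cam" (4x4, takes a point from camera to tool coordinates, whose origin is the TCP and whose axes are the flange's). Camera axes: x right, y down, z forward; pixel columns grow to the right and rows downward; lengths in m; the calibration is good to about 2 mm. A picture is of the moment at which its call begins: read the wrist's pose just before it. There is no depth.
- ctrl.close_job(): hands the job in; it is judged then, once.
The state is a dict: "time": time; "joint_positions": joint angles; "qd": joint speeds; "joint_torque": joint torques, N m; "position": TCP position; "tool_rot": TCP orientation; "ft_force": force on the tool from outside, world axes, zero at the start; "torque": the same for the moment, N m; "grip_width": opening from 0.0 (shut) to 1.0 (fully open); "grip_force": force on a finger pad.
Only numpy, scipy, OpenCV 4.12 (cv2) and the standard library are available. Lean on these libraries where they do the work, as an engineer would, in place of code of your own. Each camera call takes 0.05 s, during which the arm holds its last target. There are 200 camera calls.

## Working session

There is one attempt and no reset: what is moved stays moved. The work goes in short steps, Python scripts to look and compute and a tool call to move; the robot and the scene stay as the last step left them, time stands still between calls to the robot, and variables do not carry over. Pictures are saved under pics/ and viewed, at most 10 in all, crops included, and the job is handed in when it is done.

Besides the shell and the picture viewer there is one more tool, called after "Emit:" in YAML: its name, and indented under it one key for each argument. carry_out: Moves the arm, as the interface text tells. Its arguments: {"type":"object","properties":{"steps":{"type":"array","items":{"type":"array","items":{"type":"number"}}},"squeeze":{"type":"number"}},"required":["steps"]}

```bash
mkdir -p pics; cat > h.py <<'E'
import numpy as np,cv2
from bench import ctrl
def get(n,f=None):
    s=ctrl.get_state(); im=ctrl.get_image(n)
    K=np.array(im["camera_matrix"])
    if "cam_to_world" in im: T=np.array(im["cam_to_world"])
    else:
        W=np.eye(4);W[:3,:3]=cv2.Rodrigues(np.array(s["tool_rot"],float))[0];W[:3,3]=s["position"];T=W@np.array(im["T_tool_cam"])
    p=cv2.cvtColor(im["pixels"],cv2.COLOR_RGB2BGR)
    if f: cv2.imwrite("pics/"+f,p)
    return p,K,T
def ray(K,T,u,v,z):
    d=T[:3,:3]@np.linalg.solve(K,[u,v,1.]);o=T[:3,3]
    return o+d*(z-o[2])/d[2]
def proj(K,T,P):
    q=np.linalg.inv(T)@np.append(P,1);q=K@q[:3];return q[:2]/q[2]
E
python3 - <<'E'
from h import *
s=ctrl.get_state();print({k:np.round(v,3) for k,v in s.items()})
for n in("top","scene"):
    p,K,T=get(n,n+"0.png");print(n,K.round(1).tolist(),T.round(3).tolist())
E
```

```text
{'time': np.float64(0.0), 'joint_positions': array([ 1.167,  0.322, -0.07 ,  1.452,  0.023,  1.371, -0.057]), 'qd': array([-0.001, -0.001,  0.   , -0.001, -0.001,  0.001, -0.001]), 'joint_torque': array([-0.0000e+00, -4.9129e+01, -4.0400e-01, -3.1253e+01, -6.4000e-02,
        4.4000e-02,  0.0000e+00]), 'position': array([ 0.263, -0.594,  0.186]), 'tool_rot': array([-3.072e+00, -6.510e-01,  1.000e-03]), 'ft_force': array([ 0.257,  0.2  , -0.22 ]), 'torque': array([0.063, 0.007, 0.016]), 'grip_force': np.float64(0.0), 'grip_width': np.float64(0.999)}
top [[437.1, 0.0, 307.5], [0.0, 437.1, 205.8], [0.0, 0.0, 1.0]] [[0.023, -0.992, 0.122, 0.331], [-1.0, -0.024, -0.009, -0.054], [0.012, -0.122, -0.992, 1.274], [0.0, 0.0, 0.0, 1.0]]
scene [[471.7, 0.0, 329.2], [0.0, 471.7, 192.9], [0.0, 0.0, 1.0]] [[-0.761, 0.544, -0.353, 0.876], [0.649, 0.63, -0.427, 0.396], [-0.01, -0.554, -0.832, 0.937], [0.0, 0.0, 0.0, 1.0]]
```

View pics/top0.png

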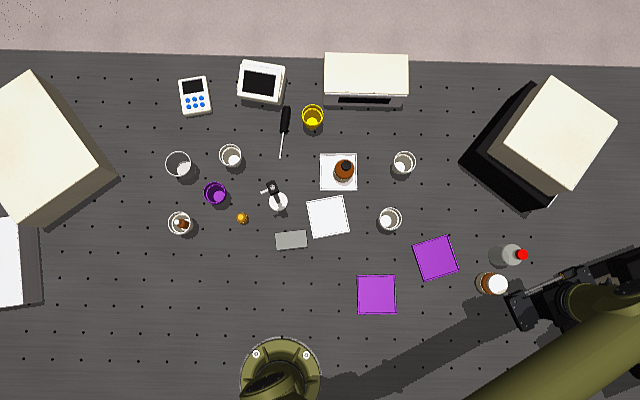

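View pics/scene0.png

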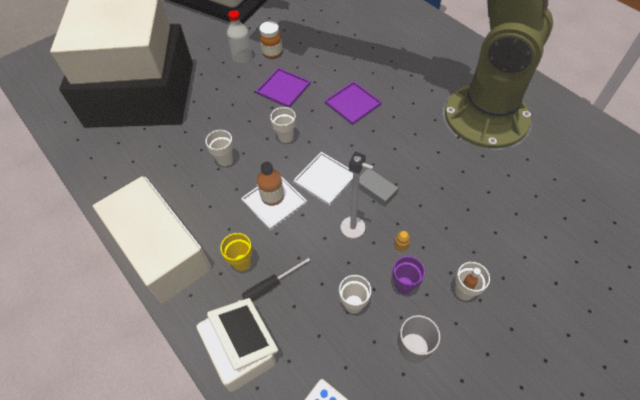

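The top view shows empty cups at about (231,155), (404,162) and (389,218). The cup with the vial is at (180,223), the steel beaker at (179,163), the free tray at (328,216), the bottle tray at (338,171) and the post at (277,203). Next I measure the rims and the tray.

```bash
python3 - <<'E'
from h import *
p,K,T=get("top")
q,K2,T2=get("scene")
g=cv2.cvtColor(p,cv2.COLOR_BGR2GRAY)
tiles=[]
for n,(u,v) in dict(A=(231,155),B=(404,162),C=(389,218),V=(180,223),bk=(179,163)).items():
    c=cv2.resize(g[v-22:v+22,u-22:u+22],None,fx=6,fy=6,interpolation=cv2.INTER_CUBIC)
    hc=cv2.HoughCircles(c,cv2.HOUGH_GRADIENT,1,200,param1=120,param2=10,minRadius=58,maxRadius=92 )
    x,y,r=hc[0][0]; U=u-22+(x+.5)/6-.5;Vv=v-22+(y+.5)/6-.5
    P=ray(K,T,U,Vv,.085 if n=="bk" else .08)
    print(n,(U,Vv),"r mm",r/6/437*1000*np.linalg.norm(T[:3,3]-P),P.round(4),"scene px",proj(K2,T2,P).round(1))
    c=cv2.cvtColor(c,cv2.COLOR_GRAY2BGR);cv2.circle(c,(int(x),int(y)),int(r),(0,0,255),1);tiles.append(c)
    a,b=proj(K2,T2,P); a,b=int(a),int(b)
    d=cv2.resize(q[b-30:b+30,a-30:a+30],(264,264)); th=np.linspace(0,6.3,60)
    pts=np.array([(proj(K2,T2,P+[.031*np.cos(t),.031*np.sin(t),0])-[a-30,b-30])*4.4 for t in th]).astype(int)
    cv2.polylines(d,[pts],1,(0,0,255));tiles.append(d)
cv2.imwrite("pics/t.png",cv2.resize(np.vstack([np.hstack(tiles[0:6:2]+tiles[6:7]),np.hstack(tiles[1:8:2])]),(800,400)))
# trays
m=cv2.inRange(p,(215,215,215),(255,255,255))
for nm,(u,v) in dict(free=(328,216),bot=(325,160)).items():
    cs,_=cv2.findContours(m,cv2.RETR_EXTERNAL,cv2.CHAIN_APPROX_NONE)
    c=[k for k in cs if cv2.pointPolygonTest(k,(u,v),False)>=0]
    if c:
        w=np.float32([ray(K,T,*k[0],.012)[:2] for k in c[0]]);r=cv2.minAreaRect(w);print(nm,r)
# post foot
print("post foot px->",ray(K,T,277.5,203,.008),"clamp",ray(K,T,272,189,.25))
E
```

```text
A (np.float32(229.66667), np.float32(154.5)) r mm 32.40694375461929 [0.6171 0.1554 0.08  ] scene px [355.2 287.7]
B (np.float32(404.5), np.float32(161.33333)) r mm 32.14277504699823 [ 0.6103 -0.3331  0.08  ] scene px [218.8 138.5]
C (np.float32(390.16666), np.float32(218.33333)) r mm 31.92405472826115 [ 0.4493 -0.293   0.08  ] scene px [283.1 115. ]
V (np.float32(178.83333), np.float32(222.33333)) r mm 32.817439296156344 [0.4242 0.2854 0.08  ] scene px [473.4 274.5]
bk (np.float32(177.33333), np.float32(163.0)) r mm 37.87693629546289 [0.5881 0.2979 0.085 ] scene px [420.2 333.1]
free ((0.458560973405838, -0.12400978058576584), (0.10868290811777115, 0.10851622372865677), 12.126445770263672)
bot ((0.5905362963676453, -0.15308329463005066), (0.10468100011348724, 0.1064782589673996), 1.127050518989563)
post foot px-> [0.49332979 0.02224817 0.008     ] clamp [0.49549827 0.02171785 0.25      ]
```

View pics/t.png

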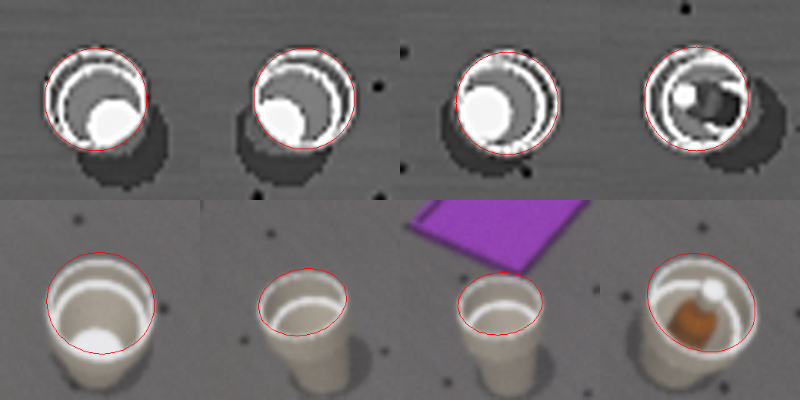

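Each fitted circle is about 32 mm in radius, against a nominal 31, and it lands on the rim in the second view too. That gives A ≈ (0.617, 0.155), B ≈ (0.610, -0.333), C ≈ (0.449, -0.293), and a free tray centre of (0.459, -0.124) turned 12°. I'll hover over C first; the current yaw keeps the hand's body clear of both bottle and post.

Emit:
carry_out:
  steps:
    - [0,0,0,0,0,8,1]
    - [0,0,0,0,0,8,1]
    - [0,0,0,18.6,30.1,8,1]
    - [0,0,0,18.6,30.1,8,1]
    - [0,0,0,18.6,30.1,8,1]
    - [0,0,0,18.6,30.1,8,1]
    - [0,0,0,18.6,30.1,8,1]
    - [0,0,0,18.6,30.1,8,1]
    - [0,0,0,18.6,30.1,8,1]
    - [0,0,0,18.6,30.1,8,1]
    - [0,0,0,18.6,30.1,4,1]
    - [0,0,0,18.6,30.1,4,1]
  squeeze: 12

```text
time: 1.4
position: [0.4468, -0.2915, 0.2222]
tool_rot: [-3.067, -0.651, 0.01]
ft_force: [-0.9, 0.3, -0.6]
grip_width: 0.999
grip_force: 0.0
```

```bash
cat >> h.py <<'E'
def annot(p,K,T,P,f,zs=(.08,)):
    d=p.copy()
    for z,r in zs:
        pts=np.array([proj(K,T,[P[0]+r*np.cos(t),P[1]+r*np.sin(t),z]) for t in np.linspace(0,6.28,80)]).astype(int)
        cv2.polylines(d,[pts],1,(0,0,255))
    cv2.imwrite("pics/"+f,d)
E
python3 - <<'E'
from h import *
s=ctrl.get_state();print(np.round(s["position"],4),np.round(s["tool_rot"],3))
p,K,T=get("wrist");annot(p,K,T,(.4493,-.293),"w1.png",((.08,.031),(.055,.031),(0,.019)))
p,K,T=get("top");print("bottle cap",ray(K,T,345,167,.12))
E
```

```text
[ 0.4468 -0.2915  0.2222] [-3.067 -0.651  0.01 ]
bottle cap [ 0.58121469 -0.1630571   0.12      ]
```

View pics/w1.png

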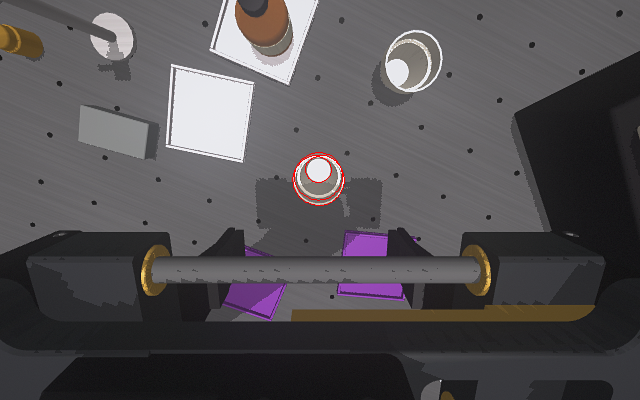

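The wrist view shows cup C at (319,178), inside the predicted circles, with the free tray at (210,113) and cup B at (412,62). Descend and grip C.

Emit:
carry_out:
  steps:
    - [0,0,0,0,0,-8,1]
    - [0,0,0,0,0,-12,1]
    - [0,0,0,0,0,-16,1]
    - [0,0,0,0,0,-17.8,1]
    - [0,0,0,0,0,-17.8,1]
    - [0,0,0,0,0,-17.8,1]
    - [0,0,0,0,0,-17.8,0.3]
    - [0,0,0,0,0,-17.8,0.3]
    - [0,0,0,0,0,-17.8,0.3]
    - [0,0,0,0,0,-17.8,0.3]
    - [0,0,0,0,0,-17.8,0.3]
    - [0,0,0,0,0,-17.8,0.3]
  squeeze: 12

```text
time: 2.7
position: [0.4497, -0.2931, 0.049]
tool_rot: [3.073, 0.652, 0.0]
ft_force: [0.3, 0.1, -0.9]
grip_width: 0.54
grip_force: 0.0
```

```bash
python3 - <<'E'
from h import *
s=ctrl.get_state();print(s["grip_width"],s["grip_force"],np.round(s["position"],4))
p,K,T=get("wrist");q,_,_=get("scene")
s=ctrl.get_state();print(s["grip_width"],s["grip_force"],s["time"])
cv2.imwrite("pics/w2.png",np.hstack([p[:,120:520],q[0:200,180:380].repeat(2,0).repeat(2,1)]))
E
```

```text
0.5396640835344779 0.0 [ 0.4497 -0.2931  0.049 ]
0.4460289977338846 0.0 2.8
```

View pics/w2.png

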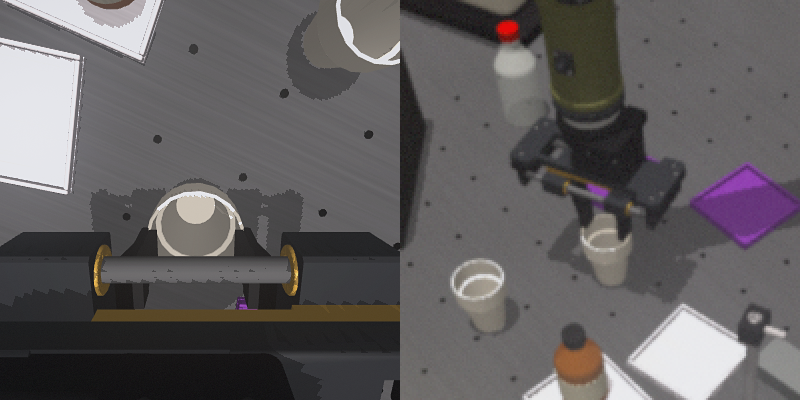

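The fingers have closed past 62 mm without force, and the cup sits ahead of them at wrist pixel (316,222). Measuring before I move again.

```bash
python3 - <<'E'
from h import *
s=ctrl.get_state();print(s["grip_width"],s["grip_force"],np.round(s["position"],4),s["tool_rot"])
p,K,T=get("wrist");q,K2,T2=get("top","top3.png")
R=cv2.Rodrigues(np.array(s["tool_rot"]))[0];print("tool axes\n",R.round(3))
print("cam pos",T[:3,3].round(3))
for u,v in((269,222),(363,222),(316,183)): print("rim pt",ray(K,T,u,v,.08).round(4))
P=np.array(s["position"])
for z,n in((.049,"tip"),(.068,"grasp")): print(n,"wrist",proj(K,T,[P[0],P[1],z]).round(0),"top",proj(K2,T2,[P[0],P[1],z]).round(1))
c=q[180:260,340:440].repeat(4,0).repeat(4,1)
a=p.copy()
for t in np.linspace(0,6.28,100):
    for z,r,col in((.08,.031,(0,0,255)),(.055,.031,(0,255,0))):
        u=proj(K,T,[P[0]+r*np.cos(t),P[1]+r*np.sin(t),z]);cv2.circle(a,(int(u[0]),int(u[1])),1,col,-1)
        u=(proj(K2,T2,[P[0]+r*np.cos(t),P[1]+r*np.sin(t),z])-[340,180])*4;cv2.circle(c,(int(u[0])+2,int(u[1])+2),1,col,-1)
cv2.imwrite("pics/w3.png",np.hstack([a[40:360,120:520],c]))
E
```

```text
0.4460289977338846 0.0 [ 0.4497 -0.2931  0.0489] [ 3.07322762e+00  6.51629249e-01 -2.08707092e-04]
tool axes
 [[ 0.914  0.406 -0.   ]
 [ 0.406 -0.914 -0.   ]
 [-0.     0.    -1.   ]]
cam pos [ 0.515 -0.264  0.248]
rim pt [ 0.4486 -0.2619  0.08  ]
rim pt [ 0.472  -0.3149  0.08  ]
rim pt [ 0.4827 -0.2784  0.08  ]
tip wrist [316. 223.] top [388.  219.2]
grasp wrist [316. 232.] top [389.4 218.6]
```

View pics/w3.png

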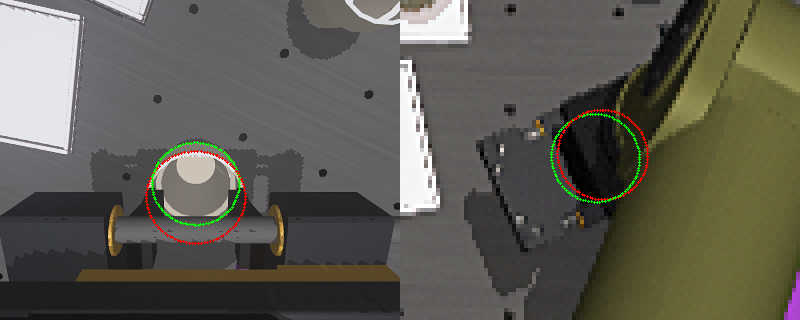

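The cup is roughly centred under the tool (rim centre (0.454,-0.291)), yet the fingers are at 39 mm without touching, so they may be above the rim. I'm checking where the fingertips really are.

```bash
python3 - <<'E'
from h import *
s=ctrl.get_state();print(s["time"],s["grip_width"]);g=s["grip_width"]*.087/2
q,K2,T2=get("scene");P=np.array(s["position"]);R=cv2.Rodrigues(np.array(s["tool_rot"]))[0]
p,K,T=get("wrist");print(K.round(1).tolist())
f=6
d=cv2.resize(q[80:160,240:320],None,fx=f,fy=f,interpolation=cv2.INTER_CUBIC)
e=p[160:320,240:400].repeat(2,0).repeat(2,1)
col=[(0,0,255),(0,255,0),(255,0,0),(0,255,255)]
for i,h in enumerate((0,.019,.04,.06)):
    for sg in(-1,1):
        X=P+R@np.array([0,sg*g,-h]);u=proj(K2,T2,X);cv2.circle(d,tuple(((u-[240,80]+.5)*f).astype(int)),4,col[i],-1)
        u=proj(K,T,X);cv2.circle(e,tuple(((u-[240,160])*2).astype(int)),3,col[i],-1)
e=cv2.copyMakeBorder(e,0,480-320,0,0,cv2.BORDER_CONSTANT)
cv2.imwrite("pics/w4.png",np.hstack([d,e]))
E
```

```text
2.9 0.3608680197940818
[[287.6, 0.0, 315.5], [0.0, 287.6, 200.4], [0.0, 0.0, 1.0]]
```

View pics/w4.png

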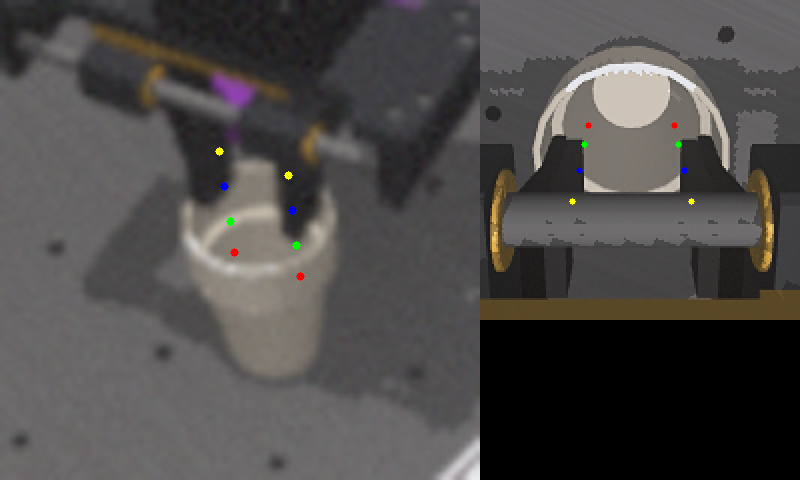

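The fingertips end about 30 mm above the reported TCP (scene tip pixels (207,203) and (292,238)), so they shut above the rim without touching it. I'll open, go 2.4 cm lower and grip again.

Emit:
carry_out:
  steps:
    - [0,0,0,0,0,0,1]
    - [0,0,0,0,0,0,1]
    - [0,0,0,0,0,0,1]
    - [0,0,0,0,0,0,1]
    - [0,0,0,0,0,0,1]
    - [0,0,0,0,0,0,1]
    - [0,0,0,0,0,0,1]
    - [0,0,0,0,0,0,1]
    - [0,0,0,0,0,-1,1]
    - [0,0,0,0,0,-2,1]
    - [0,0,0,0,0,-2.4,1]
    - [0,0,0,0,0,-2.4,1]

```text
time: 4.2
position: [0.4487, -0.2925, 0.0235]
tool_rot: [-3.071, -0.651, 0.003]
ft_force: [-1.2, 0.2, 1.9]
grip_width: 1.0
grip_force: 0.0
```

Emit:
carry_out:
  steps:
    - [0,0,0,0,0,0,0.3]
    - [0,0,0,0,0,0,0.3]
    - [0,0,0,0,0,0,0.3]
    - [0,0,0,0,0,0,0.3]
    - [0,0,0,0,0,0,0.3]
    - [0,0,0,0,0,0,0.3]
  squeeze: 10

```text
time: 4.8
position: [0.4499, -0.2932, 0.0252]
tool_rot: [3.073, 0.651, 0.0]
ft_force: [-0.1, -1.2, 1.5]
grip_width: 0.72
grip_force: 10.0
```

Gripped at 62.6 mm with 10 N. Lift, cross and put C down in the free tray.

Emit:
carry_out:
  steps:
    - [0,0,0,0,0,4,0.3]
    - [0,0,0,0,0,7,0.3]
    - [0,0,0,0.9,4,7,0.3]
    - [0,0,0,0.9,8,7,0.3]
    - [0,0,0,0.9,12,7,0.3]
    - [0,0,0,0.9,15,7,0.3]
    - [0,0,0,0.9,16.9,7,0.3]
    - [0,0,0,0.9,16.9,7,0.3]
    - [0,0,0,0.9,16.9,4,0.3]
    - [0,0,0,0.9,16.9,2,0.3]
    - [0,0,0,0.9,16.9,1,0.3]
    - [0,0,0,0.9,16.9,1,0.3]

```text
time: 6.0
position: [0.4574, -0.1246, 0.0336]
tool_rot: [-3.072, -0.649, 0.004]
ft_force: [0.3, 0.3, -1.2]
grip_width: 0.715
grip_force: 10.0
```

```bash
python3 - <<'E'
from h import *
s=ctrl.get_state();print(np.round(s["position"],4),s["grip_width"],s["grip_force"])
p,K,T=get("wrist");q,K2,T2=get("scene")
P=np.array(s["position"])
d=cv2.resize(q[110:230,240:400],None,fx=2.5,fy=2.5)
cv2.imwrite("pics/w5.png",np.hstack([p[60:360,120:520],d]))
E
```

```text
[ 0.4574 -0.1246  0.0336] 0.715417814775 9.998974394984543
```

View pics/w5.png

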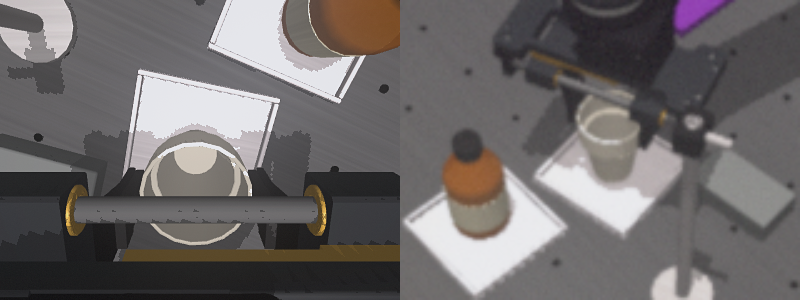

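Cup C is held level over the free tray (tray corners in the wrist crop at (140,72) and (278,100), cup at (195,195)), clear of bottle and post. Lower, release and rise.

Emit:
carry_out:
  steps:
    - [0,0,0,0,0,-0.4,0.3]
    - [0,0,0,0,0,-0.6,0.3]
    - [0,0,0,0,0,-0.6,0.3]
    - [0,0,0,0,0,-0.6,1]
    - [0,0,0,0,0,-0.6,1]
    - [0,0,0,0,0,-0.6,1]
    - [0,0,0,0,0,-0.6,1]
    - [0,0,0,0,0,4,1]
    - [0,0,0,0,0,9,1]
    - [0,0,0,0,0,14,1]
    - [0,0,0,0,0,19,1]
    - [0,0,0,0,0,21.5,1]

```text
time: 7.3
position: [0.4605, -0.1244, 0.2548]
tool_rot: [3.069, 0.651, 0.009]
ft_force: [0.9, -0.5, -0.6]
grip_width: 1.0
grip_force: 0.0
```

```bash
cat >> h.py <<'E'
def rim(p,K,T,P,z,f=4):
    """outer-rim centre near P at height z, by Hough on a crop scaled f, after removing perspective onto plane z"""
    s=2500. # px/m rectified
    w=.06;c=[ray(K,T,*proj(K,T,[P[0]+a*w,P[1]+b*w,z]),z) for a,b in((-1,-1),(1,-1),(1,1),(-1,1))]
    src=np.float32([proj(K,T,q) for q in c]);dst=np.float32([[(q[0]-P[0]+w)*s,(q[1]-P[1]+w)*s] for q in c])
    im=cv2.warpPerspective(cv2.cvtColor(p,cv2.COLOR_BGR2GRAY),cv2.getPerspectiveTransform(src,dst),(int(2*w*s),)*2,flags=cv2.INTER_CUBIC)
    h=cv2.HoughCircles(im,cv2.HOUGH_GRADIENT,1,300,param1=120,param2=10,minRadius=int(.029*s),maxRadius=int(.0335*s))
    x,y,r=h[0][0];return P[0]-w+x/s,P[1]-w+y/s,r/s
E
python3 - <<'E'
from h import *
s=ctrl.get_state();print(s["time"],np.round(s["position"],4))
p,K,T=get("wrist","w6.png");q,K2,T2=get("scene");t,K3,T3=get("top")
for n,P,z in(("C",(.4586,-.124),.084),("B",(.6103,-.3331),.08),("A",(.6171,.1554),.08)):
    for nm,a in(("wrist",(p,K,T)),("scene",(q,K2,T2)),("top",(t,K3,T3))):
        try: print(n,nm,np.round(rim(*a,P,z),4))
        except Exception as e: print(n,nm,"none")
E
```

```text
7.3 [ 0.4605 -0.1244  0.2548]
C wrist [ 0.4608 -0.123   0.0294]
C scene [ 0.4604 -0.1218  0.0298]
C top none
B wrist [ 0.6109 -0.3329  0.0312]
B scene [ 0.6105 -0.3317  0.0296]
B top [ 0.6105 -0.3329  0.031 ]
A wrist none
A scene [0.6201 0.1568 0.0316]
A top [0.6173 0.1544 0.0294]
```

C stands in the tray at (0.4606, -0.1225). B is confirmed by three views at (0.6107, -0.333). Go to B and descend.

Emit:
carry_out:
  steps:
    - [0,0,0,15.2,-20.9,0,1]
    - [0,0,0,15.2,-20.9,0,1]
    - [0,0,0,15.2,-20.9,0,1]
    - [0,0,0,15.2,-20.9,0,1]
    - [0,0,0,15.2,-20.9,0,1]
    - [0,0,0,15.2,-20.9,0,1]
    - [0,0,0,15.2,-20.9,0,1]
    - [0,0,0,15.2,-20.9,-5,1]
    - [0,0,0,15.2,-20.9,-10,1]
    - [0,0,0,15.2,-20.9,-14,1]
    - [0,0,0,15.2,-20.9,-17,1]
    - [0,0,0,15.2,-20.9,-17,1]

```text
time: 8.65
position: [0.6063, -0.3292, 0.0745]
tool_rot: [-3.066, -0.653, 0.013]
ft_force: [0.3, 0.6, -0.2]
grip_width: 0.999
grip_force: 0.0
```

Emit:
carry_out:
  steps:
    - [0,0,0,0,0,-3,1]
    - [0,0,0,0,0,-5,1]
    - [0,0,0,0,0,-5.5,1]
    - [0,0,0,0,0,-5.5,1]
    - [0,0,0,0,0,-5.5,0.3]
    - [0,0,0,0,0,-5.5,0.3]
    - [0,0,0,0,0,-5.5,0.3]
    - [0,0,0,0,0,-5.5,0.3]
    - [0,0,0,0,0,-5.5,0.3]
    - [0,0,0,0,0,-5.5,0.3]
  squeeze: 10

```text
time: 9.65
position: [0.6112, -0.3333, 0.0256]
tool_rot: [3.073, 0.651, 0.001]
ft_force: [-0.3, 0.5, 3.6]
grip_width: 0.721
grip_force: 10.0
```

B gripped. Lift clear of the bottle and hover over C.

Emit:
carry_out:
  steps:
    - [0,0,0,0,0,5,0.3]
    - [0,0,0,0,0,10,0.3]
    - [0,0,0,0,0,15,0.3]
    - [0,0,0,0,0,17,0.3]
    - [0,0,0,-15,21.1,17,0.3]
    - [0,0,0,-15,21.1,17,0.3]
    - [0,0,0,-15,21.1,17,0.3]
    - [0,0,0,-15,21.1,17,0.3]
    - [0,0,0,-15,21.1,17,0.3]
    - [0,0,0,-15,21.1,17,0.3]
    - [0,0,0,-15,21.1,13,0.3]
    - [0,0,0,-15,21.1,11,0.3]

```text
time: 10.85
position: [0.4596, -0.122, 0.1332]
tool_rot: [3.073, 0.652, -0.002]
ft_force: [0.1, -0.2, -0.4]
grip_width: 0.717
grip_force: 10.0
```

Emit:
carry_out:
  steps:
    - [0,0,0,0,0,-1,0.3]
    - [0,0,0,0,0,-1,0.3]
    - [0,0,0,0,0,-1,0.3]

```text
time: 11.15
position: [0.4615, -0.1224, 0.1257]
tool_rot: [3.073, 0.651, 0.002]
ft_force: [-0.2, 0.2, -0.1]
grip_width: 0.718
grip_force: 10.0
```

```bash
python3 - <<'E'
from h import *
s=ctrl.get_state();print(s["time"],np.round(s["position"],4),s["ft_force"])
p,K,T=get("wrist","w7.png");q,K2,T2=get("scene");t,K3,T3=get("top")
for n,P,z in(("C",(.4606,-.1225),.084),("B",(.4606,-.1225),.18)):
    for nm,a in(("wrist",(p,K,T)),("scene",(q,K2,T2)),("top",(t,K3,T3))):
        try: print(n,nm,np.round(rim(*a,P,z),4))
        except Exception as e: print(n,nm,"none")
b=proj(K2,T2,[.46,-.12,.1]).astype(int);print(b)
x,y=b;cv2.imwrite("pics/w8.png",np.hstack([p[60:360,120:520],cv2.resize(q[y-60:y+60,x-80:x+80],None,fx=2.5,fy=2.5)]))
E
```

```text
11.15 [ 0.4615 -0.1224  0.1257] [-0.15939484  0.23373607 -0.12573334]
C wrist [ 0.4592 -0.1235  0.0307]
C scene none
C top none
B wrist [ 0.4624 -0.1223  0.0299]
B scene [ 0.4644 -0.1243  0.0293]
B top none
[325 154]
```

View pics/w8.png

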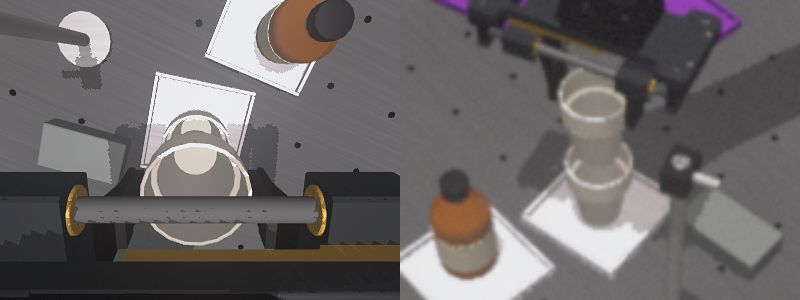

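Held B sits straight above C (scene crop: foot at (595,155) over rim at (598,165)), off by 1–2 mm at most. Insert, watching the force.

Emit:
carry_out:
  steps:
    - [0,0,0,-0.1,0,-1.5,0.3]
    - [0,0,0,-0.1,0,-3,0.3]
    - [0,0,0,-0.1,0,-4.5,0.3]
    - [0,0,0,-0.1,0,-5.5,0.3]
    - [0,0,0,-0.1,0,-6,0.3]
    - [0,0,0,-0.1,0,-6,0.3]

```text
time: 11.9
position: [0.4596, -0.1221, 0.0647]
tool_rot: [-3.073, -0.651, 0.001]
ft_force: [-0.5, 0.4, -0.7]
grip_width: 0.719
grip_force: 10.0
```

Emit:
carry_out:
  steps:
    - [0,0,0,0,0,-0.5,0.3]
    - [0,0,0,0,0,-0.9,0.3]
    - [0,0,0,0,0,-0.9,0.3]

```text
time: 12.2
position: [0.4607, -0.1229, 0.0567]
tool_rot: [3.072, 0.651, 0.002]
ft_force: [-0.9, -1.9, 2.0]
grip_width: 0.721
grip_force: 10.0
```

Emit:
carry_out:
  steps:
    - [0,0,0,0,0,-0.2,0.3]
    - [0,0,0,0,0,-0.2,0.3]
    - [0,0,0,0,0,-0.2,1]
    - [0,0,0,0,0,-0.2,1]
    - [0,0,0,0,0,-0.2,1]
    - [0,0,0,0,0,-0.2,1]
    - [0,0,0,0,0,-0.2,1]
    - [0,0,0,0,0,4,1]
    - [0,0,0,0,0,9,1]
    - [0,0,0,0,0,14,1]
    - [0,0,0,0,0,19,1]
    - [0,0,0,0,0,19.4,1]

```text
time: 13.4
position: [0.4634, -0.1228, 0.2568]
tool_rot: [3.067, 0.65, 0.016]
ft_force: [0.6, -0.3, 0.5]
grip_width: 1.002
grip_force: 0.0
```

```bash
python3 - <<'E'
from h import *
s=ctrl.get_state();print(s["time"],np.round(s["position"],4))
p,K,T=get("wrist","w9.png");q,K2,T2=get("scene","s9.png");t,K3,T3=get("top")
for n,P,zs in(("BC",(.4606,-.1225),(.109,)),("A",(.6171,.1554),(.08,))):
  for z in zs:
    for nm,a in(("wrist",(p,K,T)),("scene",(q,K2,T2)),("top",(t,K3,T3))):
        try: print(n,nm,z,np.round(rim(*a,P,z),4))
        except Exception as e: print(n,nm,"none")
E
```

```text
13.4 [ 0.4634 -0.1228  0.2568]
BC wrist 0.109 [ 0.4612 -0.1227  0.0299]
BC scene 0.109 [ 0.4592 -0.1223  0.0296]
BC top none
A wrist none
A scene 0.08 [0.6201 0.1572 0.0314]
A top 0.08 [0.6185 0.156  0.0311]
```

B is fully seated: fitted at a rim height of 0.109, two views put the centre within 2 mm. Cup A is next, rising above the post first.

Emit:
carry_out:
  steps:
    - [0,0,0,0,0,5,1]
    - [0,0,0,0,0,7,1]
    - [0,0,0,10,0,7,1]
    - [0,0,0,18,4,7,1]
    - [0,0,0,19,9,7,1]
    - [0,0,0,19,14,7,1]
    - [0,0,0,19,19,7,1]
    - [0,0,0,17,24,7,1]
    - [0,0,0,15.9,27.8,6,1]
    - [0,0,0,15.9,27.8,2,1]
    - [0,0,0,15.9,27.8,0,1]
    - [0,0,0,15.9,27.8,0,1]

```text
time: 14.75
position: [0.6145, 0.1574, 0.243]
tool_rot: [-3.071, -0.659, 0.018]
ft_force: [0.2, -1.4, -0.4]
grip_width: 1.002
grip_force: 0.0
```

Emit:
carry_out:
  steps:
    - [0,0,0,0,0,0,1]
    - [0,0,0,0,0,0,1]

```text
time: 14.95
position: [0.6199, 0.1542, 0.2508]
tool_rot: [3.074, 0.647, 0.002]
ft_force: [-0.0, 0.1, -0.3]
grip_width: 1.003
grip_force: 0.0
```

```bash
python3 - <<'E'
from h import *
s=ctrl.get_state();print(s["time"],np.round(s["position"],4),np.round(s["joint_positions"],2))
p,K,T=get("wrist","w10.png");q,K2,T2=get("scene")
for z in(.08,):
    for nm,a in(("wrist",(p,K,T)),("scene",(q,K2,T2))):
        try: print(nm,z,np.round(rim(*a,(.619,.156),z),4))
        except Exception as e: print(nm,"none")
# stack heights from scene: stack axis
E
```

```text
14.95 [0.6199 0.1542 0.2508] [ 0.21  0.34 -0.65  1.36  0.21  1.5  -1.58]
wrist 0.08 [0.6192 0.1558 0.0294]
scene 0.08 [0.62   0.157  0.0315]
```

A sits at (0.619, 0.156), right below the tool. Descend and grip.

Emit:
carry_out:
  steps:
    - [0,0,0,0,0,-5,1]
    - [0,0,0,0,0,-10,1]
    - [0,0,0,0,0,-15,1]
    - [0,0,0,0,0,-18,1]
    - [0,0,0,0,0,-20.5,1]
    - [0,0,0,0,0,-22.5,1]
    - [0,0,0,0,0,-22.5,1]
    - [0,0,0,0,0,-22.5,1]

```text
time: 15.85
position: [0.6197, 0.1555, 0.026]
tool_rot: [3.074, 0.65, 0.002]
ft_force: [0.2, 0.5, 0.4]
grip_width: 1.003
grip_force: 0.0
```

Emit:
carry_out:
  steps:
    - [0,0,0,0,0,0,0.3]
    - [0,0,0,0,0,0,0.3]
    - [0,0,0,0,0,0,0.3]
    - [0,0,0,0,0,0,0.3]
    - [0,0,0,0,0,0,0.3]
    - [0,0,0,0,0,0,0.3]
  squeeze: 10

```text
time: 16.45
position: [0.6192, 0.1561, 0.0255]
tool_rot: [3.073, 0.652, 0.002]
ft_force: [-0.7, -0.7, 2.4]
grip_width: 0.724
grip_force: 10.0
```

A gripped. Lift high, pass beyond the post and hover over the stack.

Emit:
carry_out:
  steps:
    - [0,0,0,0,0,5,0.3]
    - [0,0,0,0,0,10,0.3]
    - [0,0,0,0,0,15,0.3]
    - [0,0,0,0,0,20,0.3]
    - [0,0,0,0,0,24,0.3]
    - [0,0,0,3,-3,24,0.3]
    - [0,0,0,4,-7.5,24,0.3]
    - [0,0,0,4,-12,24,0.3]
    - [0,0,0,4,-16.5,24,0.3]
    - [0,0,0,4,-21,24,0.3]
    - [0,0,0,4,-25,24,0.3]
    - [0,0,0,2,-27.8,24,0.3]

```text
time: 17.65
position: [0.6389, -0.1264, 0.2631]
tool_rot: [-3.074, -0.646, 0.002]
ft_force: [0.4, -0.6, -1.1]
grip_width: 0.72
grip_force: 10.0
```

Emit:
carry_out:
  steps:
    - [0,0,0,-3,0,0,0.3]
    - [0,0,0,-7,0,0,0.3]
    - [0,0,0,-11,0,0,0.3]
    - [0,0,0,-15,0,0,0.3]
    - [0,0,0,-17.9,0,0,0.3]
    - [0,0,0,-17.9,0,-3,0.3]
    - [0,0,0,-17.9,0,-7,0.3]
    - [0,0,0,-17.9,0,-10,0.3]
    - [0,0,0,-17.9,0,-11.5,0.3]
    - [0,0,0,-17.9,0,-11.5,0.3]
    - [0,0,0,-17.9,0,-11.5,0.3]

```text
time: 18.75
position: [0.4598, -0.122, 0.1502]
tool_rot: [-3.073, -0.652, -0.0]
ft_force: [0.5, -0.3, -0.6]
grip_width: 0.72
grip_force: 10.0
```

```bash
python3 - <<'E'
from h import *
s=ctrl.get_state();print(s["time"],np.round(s["position"],4),s["ft_force"],s["grip_force"])
p,K,T=get("wrist","w11.png");q,K2,T2=get("scene","s11.png")
for n,z in(("A",s["position"][2]-.025+.08),("B",.109)):
    for nm,a in(("wrist",(p,K,T)),("scene",(q,K2,T2))):
        try: print(n,nm,z,np.round(rim(*a,(.460,-.1225),z),4))
        except Exception as e: print(nm,"none")
E
```

```text
18.75 [ 0.4598 -0.122   0.1502] [ 0.50272689 -0.2894417  -0.64061804] 9.996714144945145
A wrist 0.20521980460416683 [ 0.4594 -0.1223  0.0308]
scene none
B wrist 0.109 [ 0.4582 -0.1231  0.0321]
B scene 0.109 [ 0.461  -0.1203  0.0293]
```

A is within 1 mm of the stack axis. Insert.

Emit:
carry_out:
  steps:
    - [0,0,0,0,0,-1.5,0.3]
    - [0,0,0,0,0,-3,0.3]
    - [0,0,0,0,0,-4.5,0.3]
    - [0,0,0,0,0,-5.5,0.3]
    - [0,0,0,0,0,-6.3,0.3]
    - [0,0,0,0,0,-6.9,0.3]
    - [0,0,0,0,0,-7.1,0.3]
    - [0,0,0,0,0,-7.1,0.3]

```text
time: 19.65
position: [0.4623, -0.1229, 0.0817]
tool_rot: [3.07, 0.651, 0.006]
ft_force: [-2.0, -0.9, 10.5]
grip_width: 0.72
grip_force: 10.0
```

Contact at 10 N, about 2 mm high. Release, rise and check the seating.

Emit:
carry_out:
  steps:
    - [0,0,0,0,0,-0.07,1]
    - [0,0,0,0,0,0,1]
    - [0,0,0,0,0,0,1]
    - [0,0,0,0,0,0,1]
    - [0,0,0,0,0,0,1]
    - [0,0,0,0,0,4,1]
    - [0,0,0,0,0,9,1]
    - [0,0,0,0,0,13,1]
    - [0,0,0,0,0,17,1]
    - [0,0,0,0,0,17,1]
    - [0,0,0,0,0,17,1]

```text
time: 20.75
position: [0.4602, -0.1222, 0.2495]
tool_rot: [3.072, 0.651, 0.002]
ft_force: [0.4, -0.6, -0.9]
grip_width: 1.003
grip_force: 0.0
```

```bash
python3 - <<'E'
from h import *
s=ctrl.get_state();print(s["time"],np.round(s["position"],4))
p,K,T=get("wrist","w12.png");q,K2,T2=get("scene","s12.png")
for z in(.134,.139):
    for nm,a in(("wrist",(p,K,T)),("scene",(q,K2,T2))):
        try: print(nm,z,np.round(rim(*a,(.460,-.1225),z),4))
        except Exception as e: print(nm,"none")
x,y=proj(K2,T2,[.46,-.12,.08]).astype(int)
cv2.imwrite("pics/f.png",np.hstack([p[60:360,120:520],cv2.resize(q[y-50:y+50,x-66:x+67],(400,300),interpolation=cv2.INTER_CUBIC)]))
E
```

```text
20.75 [ 0.4602 -0.1222  0.2495]
wrist 0.134 [ 0.461  -0.1223  0.0299]
scene 0.134 [ 0.4602 -0.1223  0.0298]
wrist 0.139 [ 0.4626 -0.1223  0.0294]
scene 0.139 [ 0.463  -0.1215  0.0316]
```

View pics/f.png

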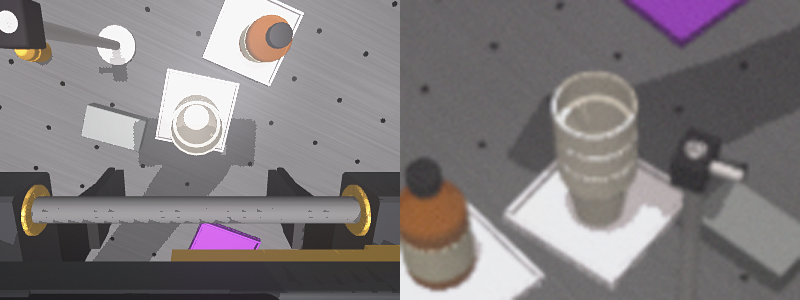

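The picture shows the three cups upright, as one column, inside the free tray; the scene crop has the top rim at (595,105) and bands near y≈157 and 192. I'll compare the seam heights with the nominal ones in numbers.

```bash
python3 - <<'E'
from h import *
q,K,T=get("scene");g=cv2.cvtColor(q,cv2.COLOR_BGR2GRAY).astype(int)
c=np.array([.4606,-.1223]);d=T[:2,3]-c;d/=np.linalg.norm(d)
for z in(.134,.109,.084,.059,.004):
    r=.031 if z>.05 else .019
    print(z,proj(K,T,[*(c+r*d),z]).round(1))
# profile along the front line, radius 31
for z in np.arange(.140,.050,-.002):
    u=proj(K,T,[*(c+.031*d),z]);print(f"{z:.3f}:{cv2.getRectSubPix(g.astype(np.uint8),(5,1),(float(u[0]),float(u[1]))).mean():.0f}",end=" ")
# symmetry/upright: left-right silhouette edges mid per row by gradient in rows
E
```

```text
0.134 [324.2 155. ]
0.109 [324.5 162. ]
0.084 [324.7 168.8]
0.059 [324.9 175.3]
0.004 [325.1 184.7]
0.140:166 0.138:179 0.136:174 0.134:163 0.132:150 0.130:141 0.128:139 0.126:138 0.124:139 0.122:139 0.120:138 0.118:142 0.116:149 0.114:170 0.112:180 0.110:172 0.108:160 0.106:145 0.104:141 0.102:140 0.100:139 0.098:139 0.096:139 0.094:139 0.092:141 0.090:148 0.088:161 0.086:165 0.084:160 0.082:153 0.080:144 0.078:141 0.076:141 0.074:140 0.072:140 0.070:140 0.068:140 0.066:140 0.064:140 0.062:134 0.060:130 0.058:128 0.056:126 0.054:127 0.052:127 0.050:126
```

The seams are 25.5 and 25.7 mm apart, so the stack is fully nested (nominal 25). Handing in.

```bash
python3 -c "
from bench import ctrl
print(ctrl.close_job())"
```

```text
the job is handed in; nothing more can be done
None
```

The three empty white cups stand as one upright, fully nested stack in the free tray, the vial cup, post and everything else were left alone, and the job was handed in at about 21 s.

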